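# Shut and lock the drying box of the teaware table

## Task

Close the drying box that holds the painted cups: slide its cover fully home against the spring of the rubber seal, and while it is held home pinch both release tabs of the knob and turn the knob clockwise until it stops, so that the hook goes behind the post. Let go so that both tabs spring back out and the knob is locked; work gently, and leave the pottery around the box where it stands.

Things in the scene. Friction and masses are not known exactly. Their poses are not given: they have to be found in the camera images.
- drybox: Fixed plywood drying box, 180 (x) x 380 (y) x 102 mm high, aluminium rails along its two long sides; origin at the centre of its underside on the table, z up. Its cover slides along the box's y and closes towards its +y end, where the seal, strike and post are.
- cover (a joint): Slide of the aluminium cover plate (150 x 170 x 8 mm, upper face 98 mm above the table, 0.3 to 0.65 kg, about 2 N friction plus 8 N per m/s), metres; grows as it opens towards the box's -y. At 0 the knob's axis is at x = 0, y = 0.090 in the box's frame. Fully home (hard against the strike) is somewhere from -0.014 to +0.014, not measured.
- strike_mid (a point): Middle of the strike's range (a point fixed on the box, not the strike itself). The hand-set steel strike lies up to 14 mm either way along the box's y, not measured. It carries two stops (push the cover on stops and seal with under 20 N in all) and an upright round post, 7 mm thick, top 112 mm above the table. Over the last 6 mm before home its rubber seal pushes the cover open with 4 rising to 7 N.
- knob (a joint): Turn of the knob about its vertical axis, radians, grows clockwise seen from above. 0 = unlocked (tabs in their first notches); 1.31 = locked place, where both tabs can spring out again; hard stop 0.03 beyond. It turns only while both tabs are pressed in at least 4 mm; friction 0.06 N m.
- knob_grip (a point): Centre of the black knob, on its axis, 142 mm above the table, half-way up the tabs. Turns with the knob: two upright flat grey tabs face its +x and -x (22 mm wide, 36 mm tall, 46 mm over their outer faces, 34 mm pressed); knob 32 mm long in y, 64 mm tall above the cover. Unlocked, its axes are 1.31 rad anticlockwise of the box's; locked, parallel to them.
- hook (a point): Middle of the down-turned lip at the end of the knob's steel hook arm, which points along the knob's +y, 58 mm from its axis; arm no higher than 120 mm above the table. The lip passes behind the post only while the cover is within about 2 mm of home; then the hook holds the cover against the seal (about 6 N), about 2 mm from home.
- tab_a (a joint): Travel of the tab on the knob's +x side, metres: 0 = sprung fully out (tooth in a notch), 0.006 = fully pressed in towards the axis; about 0.0035 when let go between notches. Spring 3.6 N out to 7.2 N fully in. Plastic: keep the fingers' force on the knob under 60 N in all (both fingers summed).
- tab_b (a joint): The same for the tab on the knob's -x side.
- lidded_jar: Bystander: round lidded red-clay jar, 76 mm wide, 95 mm tall; origin under its centre.
- sand_jar: Bystander: round lidded sand-coloured jar, 69 mm wide, 83 mm tall; origin under its centre.
- clay_cup: Bystander: dark clay cup, 72 mm wide, 62 mm tall; origin under its centre.
- slate_bowl: Bystander: dark grey bowl, 90 mm wide, 50 mm tall; origin under its centre.
- teapot: Bystander: small red-clay teapot, 74 mm wide, 71 mm tall, spout along its +y; origin under its centre.
- paint_brush: Bystander: paint brush lying on the table, 180 mm long.

How it is judged:
By the outcome, as a careful person would: the job done as asked, in the order asked, and still so for the second after the job is handed in, with the robot touching nothing.
It also fails if it takes over 54 s, if anything falls off the work surface, if the arm or the gripper's body presses on something with over 40 N, if the wrist force passes 120 N, or if a joint passes its speed limit or range.

## Robot

A 7-joint arm with a two-finger parallel gripper is mounted at the origin on the work surface. World frame = base frame: x ahead of the robot, y to its left, z up, the work surface at z = 0. Lengths are in m, angles in rad, forces in N, time in s.
With the tool pointing down it reaches from about 0.35 to 0.9 m from the base axis. Payload 7.2 kg.
Tool frame: the origin (TCP) lies between the finger pads; the fingertips stand 8 mm ahead of it and the grasp point (between the pads) lies 11 mm behind it; y points along the fingers, z is the direction in which the jaws open and shut, and the axes are right-handed (so a half turn about y gives the same grasp; the last joint's range is limited). The gripper opens to 88 mm and grips with 3 to 60 N. Pads are 20 mm wide; open, the fingers measure 115 mm over their backs; the gripper's body (75 mm by 178 mm) begins 61 mm behind the grasp point.
Start: joints at [-1.265, 0.411, -0.013, 1.596, 0.006, 1.134, -0.082], TCP at [0.228, 0.582, 0.231] pointing down, gripper open.
Joint ranges: [-2.95, 2.95], [-0.29, 1.99], [-1.47, 1.44], [0.14, 2.54], [-1.03, 4.17], [0.13, 1.85], [-2.86, 2.86]. Speed limits (rad/s): [2.39, 2.39, 3.01, 3.01, 3.14, 3.14, 3.14].

## Interface

Orientations are given as [roll, pitch, yaw] about the fixed x, y, z axes, in that order (R = Rz(yaw) Ry(pitch) Rx(roll)).
In Python, from station import bot, read_camera gives the robot as it stands.
- The arm moves only by the tool play_rows, never from a script. Its argument "commands" is a list that holds one entry, the list of rows, each a list of 7 numbers: the shift along the tool's x, y, z in m, then the turn, a rotation vector about the tool's x, y, z in degrees, then the finger opening in m, from 0 to 0.0878. In form: [[[dx, dy, dz, ax, ay, az, fingers], ...]]. A call has 1 to 5 rows; each row shifts and turns the commanded pose from where the row before left it, along the tool's axes as they then stand; what a row does not reach is not made up. A row lasts 1/10 s, in which the tool goes at most 50 mm and 8.59 degrees, less where a joint would pass 70% of its speed; a pose out of reach is approached as far as the arm can. A call is refused whole if a number of a shift passes 0.05 or a number of a turn 8.59, either way. A call with a gripper value outside its range is refused whole. The fingers move at their own pace and stop on an object; "squeeze" is the grip in N (left out, the last holds). Time passes only in rows, so rows that do not move let the fingers close. It gives the time, the measured TCP pose, the force and the opening at its end, in the units of the state.
- bot.read_state(): the state, without advancing time (a new reading comes with each control period).
- read_camera(name): name is "scene" or "top" or "wrist"; returns a dict with "image" (480x640x3 uint8, red, green, blue), "z_map" (480x640 float32, m along the optical axis (not along the pixel's ray), 0 where there is no reading), "K" (3x3 intrinsics, pixels), "T" (4x4, takes a point from camera to world coordinates). Camera axes: x right, y up, looking along -z (the intrinsics and any distortion apply to the point x, -y, -z); pixel columns grow to the right and rows downward; lengths in m; the calibration is good to about 2 mm. A picture is of the moment at which its call begins.
- bot.hand_in(): hands the job in, once; it reports no verdict.
The state is a dict: "time": time; "joint_pos": joint angles; "qd": joint speeds; "joint_torque": joint torques, N m; "position": TCP position; "tcp_rot": TCP orientation; "contact_force": force on the tool from outside, world axes, zero at the start; "ft_torque": the same for the moment, N m; "finger_gap": opening from 0.0 (shut) to 1.0 (fully open).
Only numpy, scipy, OpenCV 4.12 (cv2) and the standard library are available. Lean on these libraries where they do the work, as an engineer would, in place of code of your own. Each camera call takes 0.05 s, during which the arm holds its last target. There are 200 camera calls.

## Working session

There is one attempt and no reset: what is moved stays moved. The work goes in short steps, Python scripts to look and compute and a tool call to move; the robot and the scene stay as the last step left them, time stands still between calls to the robot, and variables do not carry over. Pictures are saved under pics/ and viewed, about 8 in all and at most 12, crops included, and the job is handed in when it is done.

Besides the shell and the picture viewer there is one more tool, called after "Call:" by a JSON object that holds its "fn" and its "kwargs". play_rows: Moves the arm, as the interface text tells. Its arguments: {"type":"object","properties":{"commands":{"type":"array"},"squeeze":{"type":"number"}},"required":["commands"]}

```bash
mkdir -p pics; cat > h.py <<'E'
import numpy as np, cv2
from station import bot, read_camera
def snap(n,f):
    c=read_camera(n); cv2.imwrite('pics/'+f,c['image'][:,:,::-1]); np.savez('pics/'+f[:-4],**{k:c[k] for k in('image','z_map','K','T')}); return c
def ld(f): return dict(np.load('pics/'+f+'.npz'))
def ray(c,u,v):
    d=np.linalg.inv(c['K'])@[u,v,1]; d=c['T'][:3,:3]@[d[0],-d[1],-d[2]]; return c['T'][:3,3],d
def onz(c,u,v,z):
    o,d=ray(c,u,v); return o+d*(z-o[2])/d[2]
def cloud(c):
    v,u=np.mgrid[:480,:640]; p=np.stack([u,v,np.ones_like(u)],-1).reshape(-1,3)@np.linalg.inv(c['K']).T
    p=p*c['z_map'].reshape(-1,1); p=p*[1,-1,-1]; return (p@c['T'][:3,:3].T+c['T'][:3,3]).reshape(480,640,3)
E
python3 - <<'E'
from h import *
s=bot.read_state(); print({k:np.round(v,3).tolist() for k,v in s.items()})
for n in('top','scene'):
    c=snap(n,n+'1.png'); print(n,c['K'].tolist(),np.round(c['T'],3).tolist())
E
```

```text
{'time': 0.0, 'joint_pos': [-1.265, 0.412, -0.013, 1.597, 0.006, 1.134, -0.082], 'qd': [0.001, -0.0, -0.0, 0.001, 0.002, 0.001, -0.0], 'joint_torque': [-0.0, -58.796, 0.642, -29.107, -0.054, 0.018, 0.0], 'position': [0.228, 0.581, 0.23], 'tcp_rot': [-1.572, -0.0, -0.374], 'contact_force': [-0.015, 0.169, 0.57], 'ft_torque': [0.02, 0.006, -0.027], 'finger_gap': 1.0}
top [[475.5800290067421, 0.0, 329.42484270586027], [0.0, 475.5800290067421, 247.00289059300306], [0.0, 0.0, 1.0]] [[-0.026, 0.99, -0.136, 0.4], [-1.0, -0.026, -0.005, -0.047], [-0.009, 0.136, 0.991, 1.125], [0.0, 0.0, 0.0, 1.0]]
scene [[438.6815332370448, 0.0, 321.982020874782], [0.0, 438.6815332370448, 232.05644719907912], [0.0, 0.0, 1.0]] [[0.28, -0.695, 0.663, 1.157], [0.96, 0.196, -0.2, -0.255], [0.009, 0.692, 0.722, 0.746], [0.0, 0.0, 0.0, 1.0]]
```

View pics/top1.png

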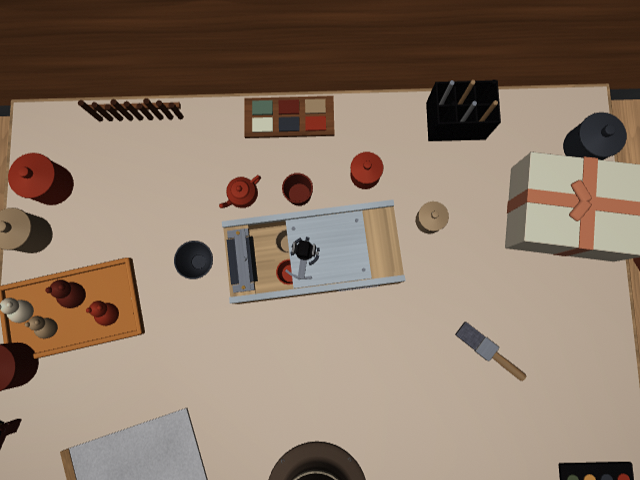

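View pics/scene1.png

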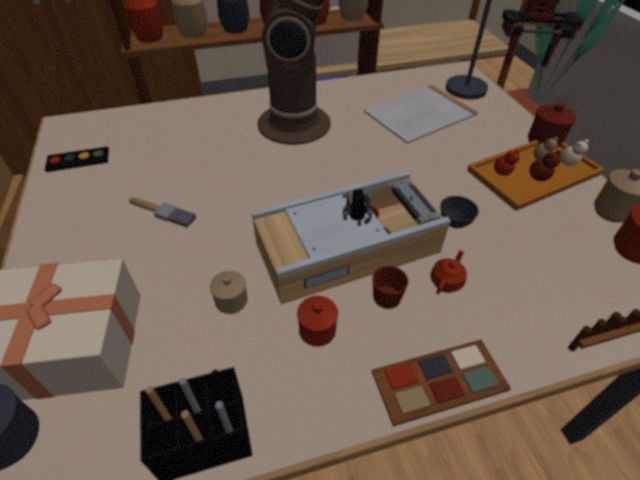

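The top view shows the box with its rails' corners at about (223,218), (393,203), (403,282) and (232,301). The strike end is at image left (world +y). The black knob is at (305,250), with its hook pointing down the image (-x). The bowl, teapot and clay cup stand close to the strike end. Next I measure the box's pose and the knob.

```bash
python3 - <<'E'
from h import *
c=ld('top1'); P=cloud(c); z=P[...,2]; 
roi=np.zeros((480,640),bool); roi[190:310,215:412]=1
for n,lo,hi in(('rail',.099,.106),('box',.06,.108)):
    m=roi&(z>lo)&(z<hi); q=P[m][:,:2].astype(np.float32); r=cv2.minAreaRect(q*1000); print(n,m.sum(),r, cv2.boxPoints(r).round().tolist())
im=c['image'].astype(int)
m=roi&(z>.13); q=P[m]; print('hi',m.sum(),q.mean(0),q.min(0),q.max(0))
for lo,hi in((.108,.125),(.125,.15),(.15,.18)):
    m=roi&(z>lo)&(z<hi); q=P[m]; print(lo,m.sum(),q.mean(0).round(4),q.min(0).round(3),q.max(0).round(3))
# corners by ray
for u,v in((223,218),(393,203),(403,282),(232,301)): print(onz(c,u,v,.102).round(3))
big=cv2.resize(c['image'][195:310,215:412],None,fx=4,fy=4,interpolation=cv2.INTER_CUBIC); big=np.clip(big.astype(float)*1.6,0,255).astype(np.uint8)
cv2.imwrite('pics/topcrop.png',big[:,:,::-1])
E
```

```text
rail 5398 ((533.0217895507812, -5.1251068115234375), (180.64401245117188, 380.14141845703125), 5.810596942901611) [[424.0, 175.0], [462.0, -203.0], [642.0, -185.0], [604.0, 193.0]]
box 11514 ((571.4834594726562, -1.1305084228515625), (259.6030578613281, 381.3976745605469), 5.562328815460205) [[424.0, 176.0], [461.0, -204.0], [719.0, -178.0], [682.0, 201.0]]
hi 353 [ 0.4992297  -0.00299924  0.38492603] [ 0.39968088 -0.04744426  0.13093904] [0.54628865 0.03448832 1.12547527]
0.108 373 [0.5076 0.019  0.117 ] [ 0.432 -0.108  0.108] [0.619 0.155 0.125]
0.125 53 [0.5241 0.0097 0.1368] [ 0.511 -0.013  0.125] [0.545 0.035 0.15 ]
0.15 231 [0.5306 0.0111 0.1601] [ 0.515 -0.013  0.15 ] [0.546 0.034 0.165]
[0.611 0.19  0.102]
[ 0.634 -0.184  0.102]
[ 0.46  -0.198  0.102]
[0.429 0.169 0.102]
```

View pics/topcrop.png

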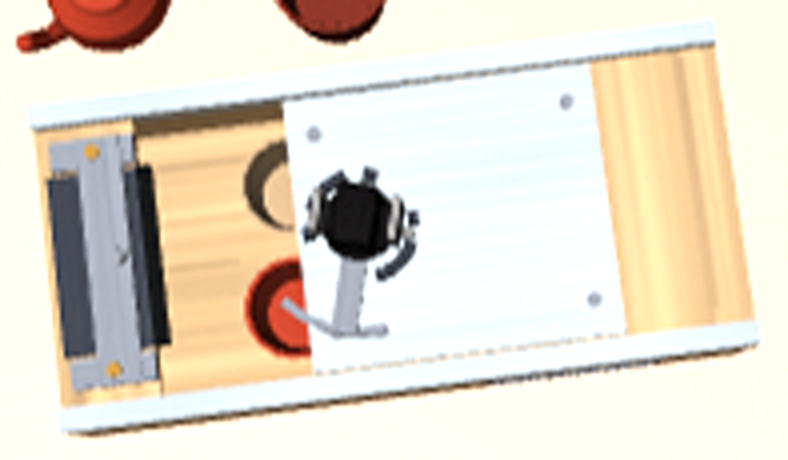

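Call:
{"fn": "play_rows", "kwargs": {"commands": [[[0.0327, -0.004, -0.028, 0, 0, 0, 0.0878], [0.0327, -0.004, -0.028, 0, 0, 0, 0.0878], [0.0327, 0, -0.028, 0, 0, 0, 0.0878], [0.0327, 0, -0.028, 0, 0, 0, 0.0878], [0.0327, 0, -0.028, 0, 0, 0, 0.0878]]], "squeeze": 5}}

```text
time: 0.6
position: [0.3298, 0.39, 0.2384]
tcp_rot: [-1.571, 0.0, -0.374]
contact_force: [1.1, 0.9, -0.8]
finger_gap: 1.006
```

Call:
{"fn": "play_rows", "kwargs": {"commands": [[[0.0327, 0, -0.028, 0, 0, 0, 0.0878], [0.0327, 0, -0.028, 0, 0, 0, 0.0878], [0.0327, 0, -0.028, 0, 0, 0, 0.0878], [0.0327, 0, -0.028, 0, 0, 0, 0.0878], [0.0327, 0, -0.028, 0, 0, 0, 0.0878]]]}}

```text
time: 1.1
position: [0.4307, 0.2, 0.2386]
tcp_rot: [-1.571, 0.0, -0.374]
contact_force: [0.7, 0.0, 1.1]
finger_gap: 1.002
```

Call:
{"fn": "play_rows", "kwargs": {"commands": [[[0.0327, 0, -0.028, 0, 0, 0, 0.0878], [0.0327, 0, -0.028, 0, 0, 0, 0.0878], [0.0327, 0, -0.028, 0, 0, 0, 0.0878], [0.0327, 0, -0.028, 0, 0, 0, 0.0878], [0.032, 0, -0.027, 0, 0, 0, 0.0878]]]}}

```text
time: 1.6
position: [0.5316, 0.0112, 0.2385]
tcp_rot: [-1.571, 0.0, -0.374]
contact_force: [1.1, -0.6, -0.7]
finger_gap: 1.001
```

Call:
{"fn": "play_rows", "kwargs": {"commands": [[[0, 0, 0, 0, -6.2, 0, 0.0878], [0, 0, 0, 0, -6.2, 0, 0.0878], [0, 0, 0, 0, 0, 0, 0.0878]]]}}

```text
time: 1.9
position: [0.531, 0.0125, 0.2383]
tcp_rot: [-1.571, 0.001, -0.157]
contact_force: [-0.2, 0.5, 0.8]
finger_gap: 0.997
```

```bash
python3 - <<'E'
from h import *
s=bot.read_state(); print(s['position'],s['tcp_rot'],s['joint_pos'],s['contact_force'])
c=snap('wrist','w1.png'); P=cloud(c); z=P[...,2]
print(c['K'].round(0).tolist(),c['T'].round(3).tolist())
near=np.hypot(P[...,0]-.531,P[...,1]-.011)<.04
for lo,hi in((.125,.155),(.155,.17)):
    q=P[near&(z>lo)&(z<hi)]
    if len(q): print(lo,len(q),q.mean(0).round(4),q.min(0).round(3),q.max(0).round(3),cv2.minAreaRect((q[:,:2]*1000).astype(np.float32)))
E
```

```text
[0.53104225 0.01253625 0.23826323] [-1.57096900e+00  7.35393930e-04 -1.56546264e-01] [-0.38606495  0.24576785  0.32858     1.83115594 -0.08914511  1.07974742
  1.38974128] [-0.20730402  0.52885353  0.84828035]
[[344.0, 0.0, 321.0], [0.0, 344.0, 240.0], [0.0, 0.0, 1.0]] [[0.155, -0.945, -0.288, 0.451], [0.988, 0.148, 0.045, 0.025], [-0.0, -0.292, 0.956, 0.393], [0.0, 0.0, 0.0, 1.0]]
0.125 558 [0.5208 0.0123 0.141 ] [ 0.514 -0.011  0.125] [0.544 0.035 0.155] ((528.0851440429688, 11.108449935913086), (47.25301742553711, 26.463001251220703), 80.54692077636719)
0.155 1707 [0.53   0.0108 0.1603] [ 0.514 -0.013  0.155] [0.548 0.035 0.163] ((531.2601318359375, 10.58828353881836), (46.0911865234375, 32.39548873901367), 80.72967529296875)
```

View pics/w1.png

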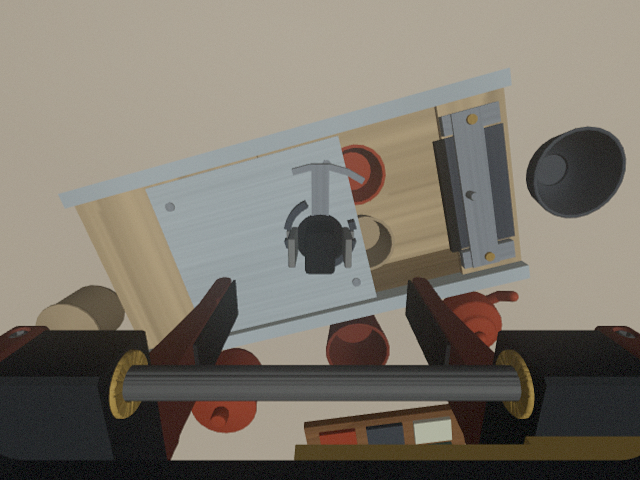

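Wrist view: the knob is at (320,240) with its grey tabs at (292,252) and (348,252), centred between the fingers. The post is at (472,195). The fit gives 46.1 x 32.4 mm at a height of 0.16 m, which matches the given sizes. The knob axis is at (0.5313, 0.0106), and the jaw direction of 80.7° matches 5.8° + 75.1°. Now I descend.

Call:
{"fn": "play_rows", "kwargs": {"commands": [[[0, 0.021, -0.002, 0, 0.3, 0, 0.0878], [0, 0.021, 0, 0, 0, 0, 0.0878], [0, 0.021, 0, 0, 0, 0, 0.0878], [0, 0.021, 0, 0, 0, 0, 0.0878], [0, 0.021, 0, 0, 0, 0, 0.0878]]]}}

```text
time: 2.45
position: [0.5307, 0.0114, 0.1328]
tcp_rot: [-1.571, -0.0, -0.165]
contact_force: [-0.1, 0.0, -0.4]
finger_gap: 1.001
```

Call:
{"fn": "play_rows", "kwargs": {"commands": [[[0, 0, 0, 0, 0, 0, 0.052], [0, 0, 0, 0, 0, 0, 0.05], [0, 0, 0, 0, 0, 0, 0.05]]], "squeeze": 3}}

```text
time: 2.75
position: [0.5316, 0.0111, 0.1347]
tcp_rot: [-1.57, -0.001, -0.163]
contact_force: [0.3, -0.3, 0.4]
finger_gap: 0.765
```

Call:
{"fn": "play_rows", "kwargs": {"commands": [[[0, 0, 0, 0, 0, 0, 0.044], [0, 0, 0, 0, 0, 0, 0.044], [0, 0, 0, 0, 0, 0, 0.044], [0, 0, 0, 0, 0, 0, 0.044], [0, 0, 0, 0, 0, 0, 0.044]]]}}

```text
time: 3.25
position: [0.5313, 0.011, 0.1341]
tcp_rot: [-1.57, -0.001, -0.163]
contact_force: [-0.7, -0.3, 3.8]
finger_gap: 0.523
```

Call:
{"fn": "play_rows", "kwargs": {"commands": [[[-0.0013, 0, 0.0048, 0, 0, 0, 0.044], [-0.0026, 0, 0.0097, 0, 0, 0, 0.044], [-0.0026, 0, 0.0097, 0, 0, 0, 0.044], [-0.0026, 0, 0.0097, 0, 0, 0, 0.044], [-0.0021, 0, 0.0077, 0, 0, 0, 0.044]]]}}

```text
time: 3.75
position: [0.5265, 0.0553, 0.1337]
tcp_rot: [-1.57, -0.0, -0.162]
contact_force: [1.3, -2.4, 2.9]
finger_gap: 0.512
```

Call:
{"fn": "play_rows", "kwargs": {"commands": [[[-0.0007, 0, 0.0024, 0, 0, 0, 0.044], [-0.0007, 0, 0.0024, 0, 0, 0, 0.044], [-0.0007, 0, 0.0024, 0, 0, 0, 0.044], [-0.0007, 0, 0.0024, 0, 0, 0, 0.044], [-0.0007, 0, 0.0024, 0, 0, 0, 0.044]]]}}

```text
time: 4.25
position: [0.5253, 0.0662, 0.1336]
tcp_rot: [-1.571, -0.0, -0.163]
contact_force: [1.9, -1.8, 1.4]
finger_gap: 0.52
```

```bash
cat > st.py <<'E'
from h import *
s=bot.read_state(); c,n=np.cos(.1014),np.sin(.1014); R=np.array([[c,n],[-n,c]])
p=np.array(s['position']); 
print('t',s['time'],'box',(R@(p[:2]-[.533,-.0051])).round(4),'z',p[2].round(4),'Fbox',(R@np.array(s['contact_force'])[:2]).round(2),'Fz',round(s['contact_force'][2],2),'gap mm',round(s['finger_gap']*87.8,1),'T',np.round(s['ft_torque'],2),'yaw deg',np.degrees(s['tcp_rot'][2]).round(1))
E
python3 st.py; python3 - <<'E'
from h import *
c=ld('w1'); q=onz(c,472,195,.112); R=np.array([[np.cos(.1014),np.sin(.1014)],[-np.sin(.1014),np.cos(.1014)]])
print('post box',R@(q[:2]-[.533,-.0051]))
for u,v in((340,137),(376,297),(435,140),(461,262)): print(u,v,R@(onz(c,u,v,.098)[:2]-[.533,-.0051]))
E
```

```text
t 4.25 box [-0.0005  0.0717] z 0.1336 Fbox [ 1.76 -1.96] Fz 1.41 gap mm 45.6 T [-0.43 -0.66  0.08] yaw deg -9.3
post box [-0.00186702  0.14554047]
340 137 [-0.07348681  0.05226252]
376 297 [0.07571956 0.05058017]
435 140 [-0.05130363  0.12737438]
461 262 [0.06097305 0.13312776]
```

Call:
{"fn": "play_rows", "kwargs": {"commands": [[[-0.0007, 0, 0.0024, 0, 0, 0, 0.044], [-0.0007, 0, 0.0024, 0, 0, 0, 0.044], [-0.0005, 0, 0.0019, 0, 0, 0, 0.044], [-0.0005, 0, 0.0019, 0, 0, 0, 0.044], [-0.0005, 0, 0.0019, 0, 0, 0, 0.044]]]}}

```text
time: 4.75
position: [0.5241, 0.0772, 0.1337]
tcp_rot: [-1.571, -0.0, -0.163]
contact_force: [4.1, -1.2, 0.1]
finger_gap: 0.523
```

```bash
python3 st.py
```

```text
t 4.75 box [-0.0006  0.0828] z 0.1337 Fbox [ 4.   -1.59] Fz 0.14 gap mm 45.9 T [-0.42 -0.87  0.03] yaw deg -9.3
```

Call:
{"fn": "play_rows", "kwargs": {"commands": [[[-0.0001, 0, 0.0015, 0, 0, 0, 0.044], [-0.0003, 0, 0.0015, 0, 0, 0, 0.044], [-0.0003, 0, 0.0015, 0, 0, 0, 0.044]]]}}

```text
time: 5.05
position: [0.5237, 0.0817, 0.1336]
tcp_rot: [-1.571, 0.001, -0.163]
contact_force: [2.1, -2.2, 1.0]
finger_gap: 0.518
```

```bash
python3 st.py
```

```text
t 5.05 box [-0.0005  0.0873] z 0.1336 Fbox [ 1.87 -2.35] Fz 1.02 gap mm 45.5 T [-0.48 -0.44  0.07] yaw deg -9.3
```

Call:
{"fn": "play_rows", "kwargs": {"commands": [[[-0.0003, 0, 0.0012, 0, 0, 0, 0.044], [-0.0003, 0, 0.0012, 0, 0, 0, 0.044], [-0.0003, 0, 0.0012, 0, 0, 0, 0.044]]]}}

```text
time: 5.35
position: [0.5233, 0.0853, 0.1336]
tcp_rot: [-1.571, 0.001, -0.163]
contact_force: [0.9, -1.8, 2.6]
finger_gap: 0.515
```

```bash
python3 st.py
```

```text
t 5.35 box [-0.0005  0.091 ] z 0.1336 Fbox [ 0.74 -1.9 ] Fz 2.58 gap mm 45.2 T [-0.46 -0.2   0.05] yaw deg -9.3
```

Call:
{"fn": "play_rows", "kwargs": {"commands": [[[-0.0003, 0, 0.0012, 0, 0, 0, 0.044], [-0.0003, 0, 0.0012, 0, 0, 0, 0.044], [-0.0003, 0, 0.0012, 0, 0, 0, 0.044]]]}}

```text
time: 5.65
position: [0.5233, 0.0882, 0.1336]
tcp_rot: [-1.572, -0.0, -0.163]
contact_force: [1.9, -5.5, 2.7]
finger_gap: 0.501
```

```bash
python3 st.py
```

```text
t 5.65 box [-0.0002  0.0938] z 0.1336 Fbox [ 1.34 -5.7 ] Fz 2.71 gap mm 43.9 T [-1.24 -0.35  0.01] yaw deg -9.3
```

Call:
{"fn": "play_rows", "kwargs": {"commands": [[[-0.0003, 0, 0.0012, 0, 0, 0, 0.036], [-0.0003, 0, 0.0012, 0, 0, 0, 0.036], [-0.0003, 0, 0.0012, 0, 0, 0, 0.036]]]}}

```text
time: 5.95
position: [0.5233, 0.0913, 0.1336]
tcp_rot: [-1.572, -0.001, -0.164]
contact_force: [2.0, -6.4, 2.2]
finger_gap: 0.501
```

```bash
python3 st.py
```

```text
t 5.95 box [0.0001 0.0968] z 0.1336 Fbox [ 1.38 -6.54] Fz 2.2 gap mm 44.0 T [-1.52 -0.59  0.05] yaw deg -9.4
```

Call:
{"fn": "play_rows", "kwargs": {"commands": [[[-0.0003, 0, 0.0012, 0, 0, 0, 0.036], [-0.0003, 0, 0.0012, 0, 0, 0, 0.036], [-0.0003, 0, 0.0012, 0, 0, 0, 0.036]]]}}

```text
time: 6.25
position: [0.5229, 0.0949, 0.1335]
tcp_rot: [-1.572, -0.0, -0.164]
contact_force: [1.6, -6.8, 1.4]
finger_gap: 0.568
```

```bash
python3 st.py
```

```text
t 6.25 box [1.000e-04 1.005e-01] z 0.1335 Fbox [ 0.93 -6.9 ] Fz 1.43 gap mm 49.9 T [-1.51 -0.55  0.1 ] yaw deg -9.4
```

The push forces the fingers open because the 3 N grip is weaker than the seal. A firmer pinch is needed to carry the push, so I back off a little as I tighten, then press home.

Call:
{"fn": "play_rows", "kwargs": {"commands": [[[0.0005, 0, -0.002, 0, 0, 0, 0.044], [0.0005, 0, -0.002, 0, 0, 0, 0.034], [0, 0, 0, 0, 0, 0, 0.032], [0, 0, 0, 0, 0, 0, 0.032], [0, 0, 0, 0, 0, 0, 0.032]]], "squeeze": 18}}

```text
time: 6.75
position: [0.522, 0.0905, 0.1335]
tcp_rot: [-1.573, 0.002, -0.164]
contact_force: [-3.2, -7.7, 6.6]
finger_gap: 0.378
```

```bash
python3 st.py
```

```text
t 6.75 box [-0.0013  0.0962] z 0.1335 Fbox [-3.97 -7.32] Fz 6.63 gap mm 33.2 T [-1.77  0.65 -0.02] yaw deg -9.4
```

Call:
{"fn": "play_rows", "kwargs": {"commands": [[[-0.0005, -0.0006, 0.001, 0, 0, 0, 0.032], [-0.0004, -0.0004, 0.001, 0, 0, 0, 0.032]]]}}

```text
time: 6.95
position: [0.5216, 0.0922, 0.1337]
tcp_rot: [-1.574, 0.002, -0.164]
contact_force: [2.1, -7.0, -5.8]
finger_gap: 0.374
```

```bash
python3 st.py
```

```text
t 6.95 box [-0.0015  0.098 ] z 0.1337 Fbox [ 1.41 -7.18] Fz -5.85 gap mm 32.9 T [-2.   -0.6   0.01] yaw deg -9.4
```

Call:
{"fn": "play_rows", "kwargs": {"commands": [[[-0.0002, 0.0005, 0.001, 0, 0, 0, 0.032], [-0.0002, 0, 0.001, 0, 0, 0, 0.032]]]}}

```text
time: 7.15
position: [0.5216, 0.0933, 0.1336]
tcp_rot: [-1.575, 0.002, -0.165]
contact_force: [-0.7, -13.9, 3.5]
finger_gap: 0.379
```

```bash
python3 st.py
```

```text
t 7.15 box [-0.0013  0.0991] z 0.1336 Fbox [ -2.11 -13.77] Fz 3.47 gap mm 33.3 T [-3.08  0.07 -0.02] yaw deg -9.4
```

The force rose from 7 N to 14 N while the tool moved only 1.1 mm, so the cover is hard home with the tool at box y ≈ 0.099. I start the clockwise turn.

Call:
{"fn": "play_rows", "kwargs": {"commands": [[[0, 0, 0, 0, 3, 0, 0.032], [0, 0, 0, 0, 5, 0, 0.032]]]}}

```text
time: 7.35
position: [0.5217, 0.0935, 0.1336]
tcp_rot: [-1.574, 0.001, -0.307]
contact_force: [-0.2, -9.9, 1.8]
finger_gap: 0.374
```

```bash
python3 st.py
```

```text
t 7.35 box [-0.0013  0.0993] z 0.1336 Fbox [-1.23 -9.84] Fz 1.77 gap mm 32.8 T [-2.3   0.02  0.07] yaw deg -17.6
```

Call:
{"fn": "play_rows", "kwargs": {"commands": [[[-0.0002, 0, 0.0004, 0, 5, 0, 0.032], [0, 0, 0, 0, 5, 0, 0.032], [0, 0, 0, 0, 5, 0, 0.032]]]}}

```text
time: 7.65
position: [0.5218, 0.094, 0.1336]
tcp_rot: [-1.574, -0.001, -0.57]
contact_force: [1.4, -9.4, 1.1]
finger_gap: 0.374
```

```bash
python3 st.py
```

```text
t 7.65 box [-0.0011  0.0997] z 0.1336 Fbox [ 0.47 -9.48] Fz 1.11 gap mm 32.9 T [-2.29 -0.25  0.07] yaw deg -32.6
```

Call:
{"fn": "play_rows", "kwargs": {"commands": [[[-0.0003, 0, 0.0004, 0, 5, 0, 0.032], [0, 0, 0, 0, 5, 0, 0.032], [0, 0, 0, 0, 5, 0, 0.032]]]}}

```text
time: 7.95
position: [0.5222, 0.0945, 0.1337]
tcp_rot: [-1.573, -0.002, -0.831]
contact_force: [2.1, -10.8, -0.1]
finger_gap: 0.372
```

```bash
python3 st.py; python3 -c "
from h import *
c=snap('wrist','w2.png')"
```

```text
t 7.95 box [-0.0007  0.1002] z 0.1337 Fbox [  0.98 -10.95] Fz -0.1 gap mm 32.7 T [-2.38 -0.44  0.06] yaw deg -47.6
```

View pics/w2.png

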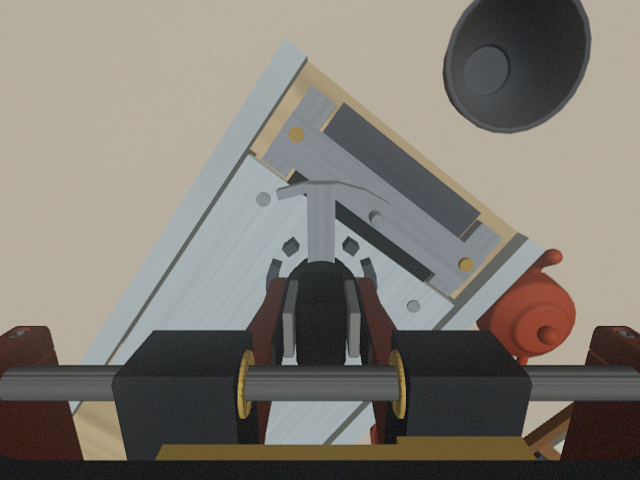

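The wrist view shows the hook arm at (320,210), turned together with the hand. The lip at (330,185) is heading round behind the post at (375,217), and the cover edge is against the black seal. I carry on turning.

Call:
{"fn": "play_rows", "kwargs": {"commands": [[[-0.0003, 0, 0.0002, 0, 5, 0, 0.032], [0, 0, 0, 0, 5, 0, 0.032], [0, 0, 0, 0, 5, 0, 0.032]]]}}

```text
time: 8.3
position: [0.5225, 0.0948, 0.1337]
tcp_rot: [-1.572, -0.003, -1.093]
contact_force: [4.1, -10.0, -1.9]
finger_gap: 0.377
```

```bash
python3 st.py
```

```text
t 8.3 box [-0.0003  0.1005] z 0.1337 Fbox [  3.03 -10.41] Fz -1.88 gap mm 33.1 T [-2.4  -0.85  0.05] yaw deg -62.6
```

Call:
{"fn": "play_rows", "kwargs": {"commands": [[[-0.0003, 0, 0.0003, 0, 5, 0, 0.032], [0, 0, 0, 0, 5, 0, 0.032], [0, 0, 0, 0, 5, 0, 0.032]]]}}

```text
time: 8.6
position: [0.523, 0.095, 0.1337]
tcp_rot: [-1.57, -0.004, -1.355]
contact_force: [5.5, -9.8, -3.3]
finger_gap: 0.379
```

```bash
python3 st.py
```

```text
t 8.6 box [0.0002 0.1006] z 0.1337 Fbox [  4.49 -10.27] Fz -3.25 gap mm 33.2 T [-2.55 -1.13  0.14] yaw deg -77.6
```

Call:
{"fn": "play_rows", "kwargs": {"commands": [[[0, 0, 0.0004, 0, 3, 0, 0.032], [0, 0, 0, 0, 3, 0, 0.032], [0, 0, 0, 0, 2, 0, 0.032], [0, 0, 0, 0, 0, 0, 0.032]]]}}

```text
time: 9.0
position: [0.5233, 0.0951, 0.1337]
tcp_rot: [-1.57, -0.004, -1.493]
contact_force: [4.5, -11.9, -1.9]
finger_gap: 0.374
```

```bash
python3 st.py
```

```text
t 9.0 box [0.0005 0.1006] z 0.1337 Fbox [  3.31 -12.28] Fz -1.9 gap mm 32.8 T [-2.59 -0.96  0.02] yaw deg -85.5
```

Call:
{"fn": "play_rows", "kwargs": {"commands": [[[0, 0, 0, 0, 1.5, 0, 0.032], [0, 0, 0, 0, 0, 0, 0.032]]]}}

```text
time: 9.2
position: [0.5233, 0.0954, 0.1337]
tcp_rot: [-1.57, -0.004, -1.518]
contact_force: [4.6, -10.9, -2.1]
finger_gap: 0.377
```

```bash
python3 st.py
```

```text
t 9.2 box [0.0006 0.1009] z 0.1337 Fbox [  3.43 -11.29] Fz -2.1 gap mm 33.1 T [-2.38 -0.9   0.24] yaw deg -87.0
```

Call:
{"fn": "play_rows", "kwargs": {"commands": [[[0, 0, 0, 0, 1, 0, 0.032], [0, 0, 0, 0, 0, 0, 0.032]]]}}

```text
time: 9.4
position: [0.5234, 0.0954, 0.1337]
tcp_rot: [-1.57, -0.004, -1.535]
contact_force: [4.8, -10.6, -1.9]
finger_gap: 0.378
```

```bash
python3 st.py; python3 -c "
from h import *
c=snap('wrist','w3.png')"
```

```text
t 9.4 box [0.0006 0.1009] z 0.1337 Fbox [  3.66 -11.  ] Fz -1.93 gap mm 33.2 T [-2.4  -0.98  0.43] yaw deg -87.9
```

View pics/w3.png

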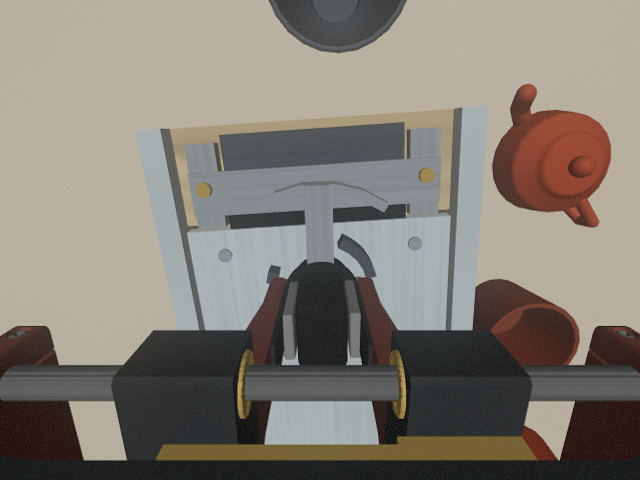

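The torque is now climbing about 0.2 N m per degree and the yaw matches the 76.8° stop, so the knob is at its hard stop. The hook covers the post at (320,185). I ease the turn back by the windup plus 0.03 rad to the locked notch, relax the push onto the hook, then open slowly.

Call:
{"fn": "play_rows", "kwargs": {"commands": [[[0, 0, 0, 0, -1.8, 0, 0.032], [0, 0, -0.0004, 0, -1.7, 0, 0.032], [0.001, 0, 0, 0, 0, 0, 0.032], [0.001, 0, 0, 0, 0, 0, 0.032], [0.001, 0, 0, 0, 0, 0, 0.032]]]}}

```text
time: 9.95
position: [0.5233, 0.0944, 0.1338]
tcp_rot: [-1.57, -0.001, -1.472]
contact_force: [4.7, -4.5, -4.1]
finger_gap: 0.375
```

```bash
python3 st.py
```

```text
t 9.95 box [0.0004 0.1   ] z 0.1338 Fbox [ 4.2  -4.92] Fz -4.12 gap mm 32.9 T [-1.01 -1.   -0.01] yaw deg -84.4
```

Call:
{"fn": "play_rows", "kwargs": {"commands": [[[0.0005, 0, 0.0006, 0, 0, 0, 0.034], [0.0005, 0, 0, 0, 0, 0, 0.036], [0, 0, 0, 0, 0, 0, 0.04], [0, 0, 0, 0, 0, 0, 0.044], [0, 0, 0, 0, 0, 0, 0.046]]]}}

```text
time: 10.45
position: [0.5233, 0.0944, 0.134]
tcp_rot: [-1.571, 0.0, -1.471]
contact_force: [2.6, -2.5, -1.9]
finger_gap: 0.518
```

```bash
python3 st.py
```

```text
t 10.45 box [0.0004 0.1   ] z 0.134 Fbox [ 2.34 -2.72] Fz -1.89 gap mm 45.5 T [-0.77 -0.26 -0.  ] yaw deg -84.3
```

Call:
{"fn": "play_rows", "kwargs": {"commands": [[[0, 0, 0, 0, 0, 0, 0.06], [0, 0, 0, 0, 0, 0, 0.07], [0, 0, 0, 0, 0, 0, 0.0878], [0, 0, 0, 0, 0, 0, 0.0878], [0, 0, 0, 0, 0, 0, 0.0878]]]}}

```text
time: 10.95
position: [0.5233, 0.0946, 0.1342]
tcp_rot: [-1.571, 0.0, -1.471]
contact_force: [-0.5, 0.0, -0.1]
finger_gap: 0.94
```

Call:
{"fn": "play_rows", "kwargs": {"commands": [[[0, 0, 0, 0, 0, 0, 0.0878], [0, -0.02, 0, 0, 0, 0, 0.0878], [0, -0.03, 0, 0, 0, 0, 0.0878], [0, -0.03, 0, 0, 0, 0, 0.0878], [0, -0.03, 0, 0, 0, 0, 0.0878]]]}}

```text
time: 11.45
position: [0.5232, 0.0941, 0.2453]
tcp_rot: [-1.571, -0.0, -1.472]
contact_force: [1.0, 1.0, -0.1]
finger_gap: 0.998
```

```bash
python3 st.py; python3 - <<'E'
from h import *
c=snap('wrist','w4.png'); P=cloud(c); z=P[...,2]
R=np.array([[np.cos(.1014),np.sin(.1014)],[-np.sin(.1014),np.cos(.1014)]])
near=np.hypot(P[...,0]-.5233,P[...,1]-.094)<.035
q=P[near&(z>.152)&(z<.17)]; b=(q[:,:2]-[.533,-.0051])@R.T
print(len(q),b.min(0),b.max(0),cv2.minAreaRect((b*1000).astype(np.float32)),z[near].max())
E
```

```text
t 11.45 box [0.0003 0.0997] z 0.2453 Fbox [1.09 0.86] Fz -0.08 gap mm 87.6 T [-0.03  0.05 -0.04] yaw deg -84.3
1664 [-0.0232028   0.08017319] [0.02273248 0.11158937] ((-0.2582969665527344, 95.9173583984375), (31.389366149902344, 45.87299728393555), 89.66851043701172) 0.3565225370853218
```

View pics/w4.png

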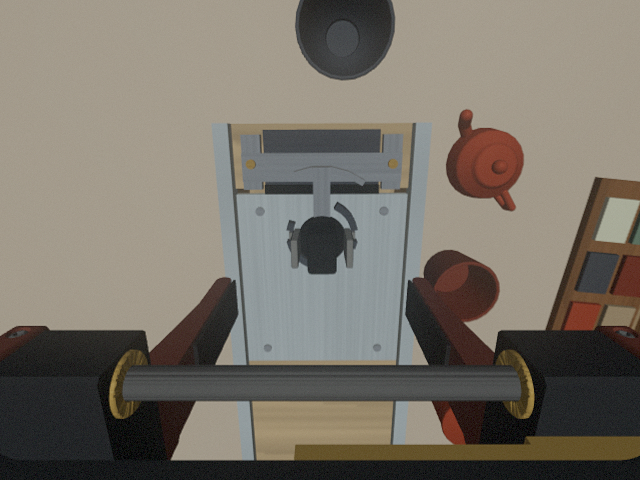

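The wrist view shows the knob square to the box at (322,245), both grey tabs out, and the hook arm lying over the strike at (320,180). Measured, the tabs are 45.9 mm over their faces (46 when sprung out), the knob is 0.3° from the box axes, and the cover is about 3 mm back from home, on the hook. I raise the arm, recheck it is stable and that the pottery hasn't moved, then hand in.

Call:
{"fn": "play_rows", "kwargs": {"commands": [[[0, -0.02, 0, 0, 0, 0, 0.0878], [0, -0.02, 0, 0, 0, 0, 0.0878], [0, 0, 0, 0, 0, 0, 0.0878], [0, 0, 0, 0, 0, 0, 0.0878], [0, 0, 0, 0, 0, 0, 0.0878]]]}}

```text
time: 12.0
position: [0.5228, 0.0943, 0.2831]
tcp_rot: [-1.572, -0.0, -1.472]
contact_force: [-0.4, -0.3, 0.9]
finger_gap: 0.999
```

```bash
python3 - <<'E'
from h import *
R=np.array([[np.cos(.1014),np.sin(.1014)],[-np.sin(.1014),np.cos(.1014)]])
c=snap('wrist','w5.png'); P=cloud(c); z=P[...,2]
near=np.hypot(P[...,0]-.5233,P[...,1]-.094)<.035
q=P[near&(z>.152)&(z<.17)]; b=(q[:,:2]-[.533,-.0051])@R.T
print(cv2.minAreaRect((b*1000).astype(np.float32)))
a=ld('scene1'); s=snap('scene','scene2.png')
for n,(x,y,w,h) in dict(red=(290,290,55,60),sand=(205,265,45,50),cup=(368,262,45,48),teapot=(428,248,42,50),bowl=(440,190,42,42),brush=(125,190,75,40)).items():
    d=np.abs(a['image'][y:y+h,x:x+w].astype(int)-s['image'][y:y+h,x:x+w]).max(-1); print(n,d.mean().round(1),(d>40).sum())
E
```

```text
((-0.23764419555664062, 95.22260284423828), (45.82150650024414, 32.71533966064453), 0.40332135558128357)
red 5.9 0
sand 4.5 0
cup 6.6 0
teapot 5.7 0
bowl 5.5 0
brush 4.5 0
```

```bash
python3 -c "
from h import *
print(bot.hand_in())"
```

```text
the job is handed in; nothing more can be done
None
```

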